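# File the wide order tag in the slotted tag box

## Task

Take the wider of the two wooden order tags out of the rack, put it foot first through the slot in the lid of the tag box and push it down, gently (never above about 20 N) but firmly, until you feel it seat on the hidden sprung stop inside; then let go and leave it standing upright in the slot, resting on the stop. How deep the stop lies differs each time and cannot be seen. Leave the narrow tag and the other things on the table as they are.

Things in the scene. Friction and masses are not known exactly. Their poses are not given: they have to be found in the camera images.
- wide_tag: the wider order tag: a flat upright wooden board with dark inlaid faces, 52 mm wide (its x), 8 mm thick (its y), 120 mm tall (its z up), about 50 g. Origin at the centre of its underside (foot); the bottom 4 mm is bevelled to a 4 mm flat. It stands loosely in a rack pocket, its foot 6 mm above the table.
- wide_tag_top (a point): centre of the top edge of the wide tag, 120 mm above its foot. Grip it across the 8 mm thickness within 25 mm of this edge, so that the fingers stay clear of the lid.
- narrow_tag: the other order tag, 34 mm wide, otherwise the same; origin at the centre of its foot. To be left alone in the rack.
- rack: fixed wooden block 150 mm (its x) by 46 mm (its y) by 36 mm high with two pockets, centred 37 mm either side of its middle along its x, each 56 x 10.5 mm and 30 mm deep; either tag may stand in either pocket. Origin at the centre of its underside.
- tag_box: fixed closed wooden box, 104 mm (its x) by 74 mm (its y) by 105 mm high, with an aluminium lid. Origin at the centre of its underside. Its only opening is the slot in the lid.
- slot (a point): centre of the slot at the lid's upper face, 105 mm above the table. The slot is 55 mm long (its x) and 11 mm wide (its y), with a 2 mm chamfer, through the 10 mm lid. Its axes are those of the box, so the tag's x must lie along the slot's x, either way round.
- jam_jar: bystander: glass jar, 62 mm wide, 99 mm tall, at the back; origin at centre of underside
- honey_jar: bystander: jar with red lid, 62 mm wide, 86 mm tall, at the back; origin at centre of underside
- pepper_mill: bystander: wooden mill, 58 mm wide, 150 mm tall, at the back; origin at centre of underside
- salt_shaker: bystander: shaker, 44 mm wide, 90 mm tall, at the back; origin at centre of underside
- price_block_1: bystander: black sign on a wooden block, 62 mm wide, 58 mm tall, between rack and box towards the robot; origin at centre of underside
- cheeks (a point): point in the slot's middle line 25 mm below the lid, inside the box: two sprung rubber cheeks (17 to 33 mm below the lid) grip the tag here. Pushing the foot past them and sliding the tag on takes about 2 to 6 N; it stays where it is left and does not fall by itself.
- stop_highest (a point): point 40 mm below the lid's upper face, the highest place where the top of the hidden sprung stop may lie; it lies anywhere from here to 32 mm lower (72 mm below the lid), different each time. Nothing measures it: it must be felt. It yields about 1 mm per 4 N, with 20 mm of travel.
There are look-alikes about, which are no part of the job. Leave any pink look-alike of the wide_tag alone.

How it is judged:
On the way, in this order (a step that is already met when the one before it is completed fails the run):
1. the wide tag's foot has entered the slot (z of wide_tag in the frame of slot below -0.006 m and horizontal distance between wide_tag and slot below 0.006 m), for 0.1 s.
2. the tag is pressed onto the sprung stop with more than 3 N (contact force between wide_tag and stop_c0 above 3 N), for 0.1 s.
At the end, for the whole second after the job is handed in: the wide tag stands in the slot, within 0.15 rad of upright, its foot within 8 mm sideways of the slot's centre and at least 36 mm below the lid, resting on the sprung stop (contact over 0.1 N), let go and still (contact force between wide_tag and stop_c0 above 0.1 N and z of wide_tag in the frame of slot below -0.036 m and horizontal distance between wide_tag and slot below 0.008 m and angle between wide_tag's own z axis and vertical below 0.15 rad and linear speed of wide_tag below 0.02 m/s); the robot touches nothing.
It fails at once if the wide tag pressed on the sprung stop with more than 25 N, or jammed in the box and its lid with more than 40 N in all (contact force between wide_tag and stop_c0 above 25 N or contact force between wide_tag and tag_box above 40 N).
It fails at once if the narrow tag moved more than 15 mm (distance of narrow_tag from where it was at the start of the episode above 0.015 m).
It fails at once if a bystander moved more than 20 mm (distance of any of jam_jar, honey_jar, pepper_mill, salt_shaker, price_block_1 from where it was at the start of the episode above 0.02 m).
It also fails if it takes over 51 s, if anything falls off the work surface, if the arm or the gripper's body presses on something with over 40 N, if the wrist force passes 120 N, or if a joint passes its speed limit or range.

## Robot

A 7-joint arm with a two-finger parallel gripper is mounted at the origin on a cart in front of the work surface, level with it; the furniture and walls round the work are solid. World frame = base frame: x ahead of the robot, y to its left, z up, the work surface at z = 0. Lengths are in m, angles in rad, forces in N, time in s.
With the tool pointing down it reaches from about 0.4 to 0.875 m from the base axis. Payload 6.5 kg.
Tool frame: the origin (TCP) lies between the finger pads; the fingertips stand 25 mm ahead of it and the grasp point (between the pads) lies 6 mm ahead of it; z points along the fingers, y is the line along which they close (so a half turn about z gives the same grasp; the last joint's range is limited). The gripper opens to 88 mm and grips with 3 to 60 N. Pads are 18 mm wide; open, the fingers measure 123 mm over their backs; the gripper's body (75 mm by 187 mm) begins 45 mm behind the grasp point.
Start: joints at [1.198, 0.536, -0.004, 1.538, 0.003, 1.067, -0.071], TCP at [0.196, -0.62, 0.264] pointing down, gripper open.
Joint ranges: [-2.7, 2.7], [-0.37, 2.16], [-1.27, 1.26], [0.24, 2.4], [-1.31, 4.45], [0.19, 1.91], [-2.76, 2.76]. Speed limits (rad/s): [2.39, 2.39, 3.14, 3.14, 3.14, 3.14, 3.14].

## Interface

Orientations are given as a rotation vector (axis times angle).
In Python, from station import manip gives the robot as it stands.
- The arm moves only by the tool drive_tool, never from a script. Its argument "moves" is text: rows parted by semicolons, each of 6 numbers parted by spaces: the shift along the tool's x, y, z in units of 40 mm (1.0 is 40 mm), then the turn, a rotation vector about the tool's x, y, z in units of 6 degrees (1.0 is 6 degrees). In form: x y z ax ay az; .... A call has 1 to 8 rows; each row shifts and turns the commanded pose from where the row before left it, along the tool's axes as they then stand; what a row does not reach is not made up. A row lasts 1/12 s, in which the tool goes at most 41.7 mm and 7.16 degrees, less where a joint would pass 70% of its speed; a pose out of reach is approached as far as the arm can. A call is refused whole if a number of a shift passes 1 or a number of a turn 1, either way. A call with a gripper value outside its range is refused whole. "claw" is the closure, from -1 (fully open) to 1 (shut), so that 0 is half open, set as the call begins (left out, the last holds). The fingers move at their own pace and stop on an object; "grip_force" is the grip in N (left out, the last holds). Time passes only in rows, so rows that do not move let the fingers close. It gives the time, the measured TCP pose, the force, the opening and the grip force at its end, in the units of the state.
- manip.state(): the state, without advancing time (a new reading comes with each control period).
- manip.grab_frame(name): name is "scene" or "side" or "wrist"; returns a dict with "color" (400x640x3 uint8, red, green, blue), "fx", "fy", "cx", "cy" (pixels), "rvec" (rotation vector, rad) and "tvec" (3), from world to camera coordinates, as OpenCV has them. Camera axes: x right, y down, z forward; pixel columns grow to the right and rows downward; lengths in m; the calibration is good to about 2 mm. A picture is of the moment at which its call begins. There is no depth.
- manip.finish_job(): hands the job in; it is judged then, once.
The state is a dict: "clock": time; "qpos": joint angles; "joint_vel": joint speeds; "joint_torque": joint torques, N m; "ee_pos": TCP position; "tool_rot": TCP orientation; "wrist_force": force on the tool from outside, world axes, zero at the start; "torque": the same for the moment, N m; "gripper_width": opening from 0.0 (shut) to 1.0 (fully open); "grip_force": force on a finger pad.
Only numpy, scipy, OpenCV 4.12 (cv2) and the standard library are available. Lean on these libraries where they do the work, as an engineer would, in place of code of your own. Each camera call takes 0.05 s, during which the arm holds its last target. There are 200 camera calls.

## Working session

There is one attempt and no reset: what is moved stays moved. The work goes in short steps, Python scripts to look and compute and a tool call to move; the robot and the scene stay as the last step left them, time stands still between calls to the robot, and variables do not carry over. Pictures are saved under pics/ and viewed, at most 10 in all, crops included, and the job is handed in when it is done.

Besides the shell and the picture viewer there is one more tool, called after "Call:" by a JSON object that holds its "api" and its "payload", one argument or row to a line. drive_tool: Moves the arm, as the interface text tells. Its arguments: {"type":"object","properties":{"moves":{"type":"string"},"claw":{"type":"number"},"grip_force":{"type":"number"}},"required":["moves"]}

```bash
mkdir -p pics
cat > h.py <<'E'
import numpy as np, cv2
from station import manip
def snap(n,save=None):
    f=manip.grab_frame(n)
    if save: cv2.imwrite('pics/'+save,f["color"][:,:,::-1])
    return f
def ray(f,u,v):
    R=cv2.Rodrigues(np.array(f["rvec"],float))[0]; t=np.array(f["tvec"],float).ravel()
    d=R.T@np.array([(u-f["cx"])/f["fx"],(v-f["cy"])/f["fy"],1]); return -R.T@t,d
def onplane(f,u,v,z):
    c,d=ray(f,u,v); return c+d*(z-c[2])/d[2]
def proj(f,P):
    R=cv2.Rodrigues(np.array(f["rvec"],float))[0]; t=np.array(f["tvec"],float).ravel()
    p=R@np.array(P)+t; return p[0]/p[2]*f["fx"]+f["cx"],p[1]/p[2]*f["fy"]+f["cy"]
def tri(f,a,g,b):
    c1,d1=ray(f,*a);c2,d2=ray(g,*b)
    A=np.stack([d1,-d2],1); s=np.linalg.lstsq(A,c2-c1,rcond=None)[0]
    p,q=c1+d1*s[0],c2+d2*s[1]; return (p+q)/2,np.linalg.norm(p-q)
E
python3 - <<'E'
from h import *
import pickle
F={n:snap(n,n+'0.png') for n in("scene","side")}
pickle.dump(F,open('F0.pkl','wb'))
for n in F: print(n,ray(F[n],320,200))
s=manip.state();print(s)
E
```

```text
scene (array([0.0988131 , 0.51995855, 0.65649664]), array([ 0.62816132, -0.45026426, -0.63464024]))
side (array([ 0.26192259, -0.53450004,  0.59277459]), array([ 0.40797559,  0.73021812, -0.54822258]))
{'clock': 0.1, 'qpos': array([ 1.19778478,  0.53708411, -0.00442274,  1.53874584,  0.00257312,
        1.06730243, -0.0712086 ]), 'joint_vel': array([-0.00173192, -0.00023732,  0.00089637, -0.00268039,  0.00049977,
        0.0009752 ,  0.00072586]), 'joint_torque': array([ 3.22372689e-03, -5.72072053e+01,  9.94367860e-01, -2.52231628e+01,
       -5.60924085e-02,  1.34450581e-02,  4.93696382e-05]), 'ee_pos': array([ 0.19614949, -0.61916795,  0.26294199]), 'tool_rot': array([-3.10320993e+00, -4.79878013e-01,  5.19766767e-04]), 'wrist_force': array([0.72999566, 0.18545445, 0.38172825]), 'torque': array([0.02429105, 0.00272406, 0.03509321]), 'grip_force': 0.0, 'gripper_width': 1.0010455766042947}
```

View pics/scene0.png

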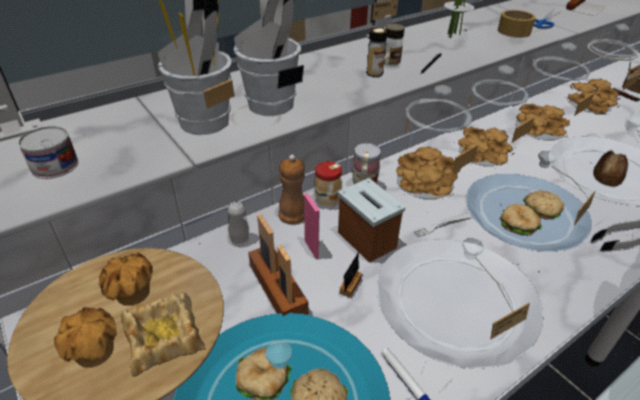

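View pics/side0.png

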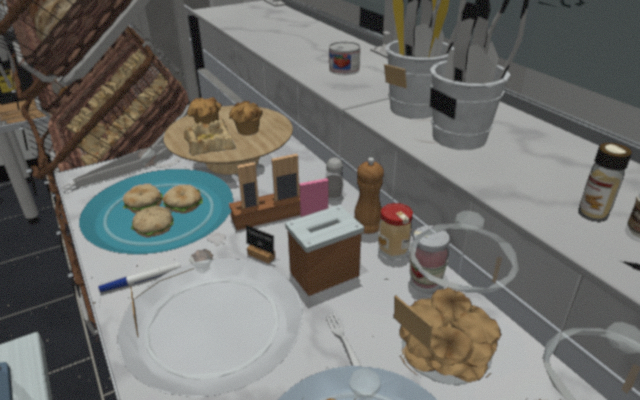

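The scene view shows the rack near (278,280) with tags at (266,242) and (286,275), the pink look-alike at (312,225) and the box lid at (370,202). In the side view the wide tag is at (286,180), the narrow one at (248,187) and the slot lid at (325,225). I'll enlarge these areas next.

Run:
```python
from h import *
a=cv2.imread('pics/scene0.png')[175:320,240:410]; b=cv2.imread('pics/side0.png')[150:295,225:367]
a=cv2.resize(a,None,fx=4,fy=4,interpolation=cv2.INTER_CUBIC)
b=cv2.resize(b,None,fx=4,fy=4,interpolation=cv2.INTER_CUBIC)
cv2.imwrite('pics/a4.png',a);cv2.imwrite('pics/b4.png',b)
```

```text
(no output)
```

View pics/a4.png

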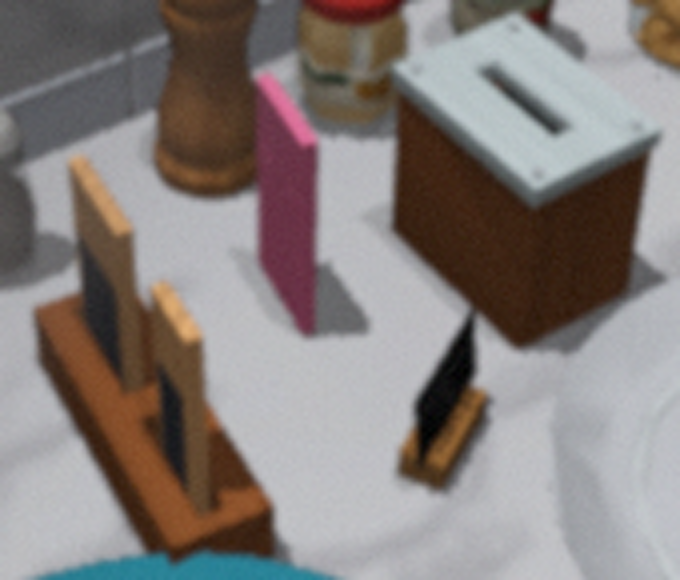

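View pics/b4.png

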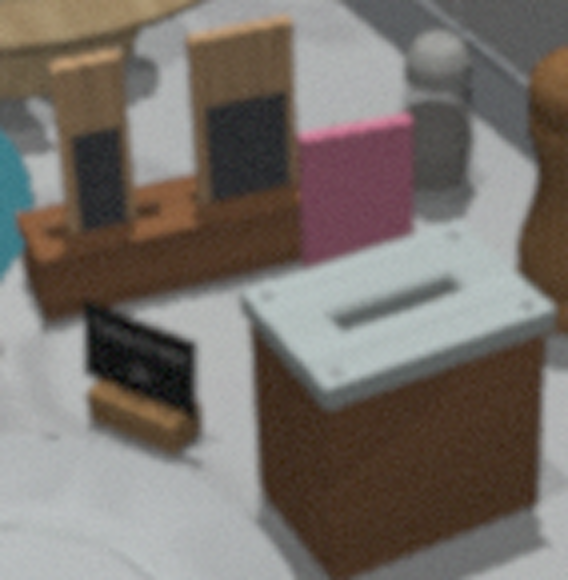

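Crop A shows the lid corners at (392,72), (515,12), (662,133), (537,198), the slot from (485,68) to (565,130), and the wide tag's top edge from (77,158) to (125,231). Crop B shows the lid corners at (243,295), (455,228), (553,303), (320,390), and the wide tag's top from (190,38) to (290,20).

Run:
```python
from h import *
import pickle
np.set_printoptions(precision=4,suppress=True)
F=pickle.load(open('F0.pkl','rb'));A,B=F['scene'],F['side']
pa=lambda p:(240+p[0]/4-.4,175+p[1]/4-.4)
pb=lambda p:(225+p[0]/4-.4,150+p[1]/4-.4)
def rep(n,la,lb,z):
    P=np.array([onplane(A,*pa(p),z) for p in la]) if la else None
    Q=np.array([onplane(B,*pb(p),z) for p in lb]) if lb else None
    for k,X in(('A',P),('B',Q)):
        if X is not None: 
            e=np.roll(X,-1,0)-X
            print(n,k,'mean',X.mean(0),'edges',np.linalg.norm(e,axis=1),'ang',np.degrees(np.arctan2(e[:,1],e[:,0])))
rep('lid',[(392,72),(515,12),(662,133),(537,198)],[(243,295),(455,228),(553,303),(320,390)],.105)
rep('slot',[(485,66),(565,132)],[(330,320),(458,283)],.105)
rep('wide',[(77,158),(125,231)],[(190,38),(292,20)],.126)
rep('narrow',[(158,285),(196,343)],[(52,68),(122,52)],.126)
for n,a,b in(('widefar',(77,158),(292,19)),('widenear',(125,231),(190,38)),('narfar',(158,285),(122,51)),('narnear',(196,342),(52,68)),('slotC',(525,99),(394,301))): print(n,*tri(A,pa(a),B,pb(b)))
rep('pink',None,[(300,135),(412,116)],.1)
s=manip.state();R=cv2.Rodrigues(s['tool_rot'])[0];print(R)
```

```text
lid A mean [0.5932 0.0514 0.105 ] edges [0.0773 0.1072 0.0744 0.1048] ang [-86.9624 178.3933  91.3187  -0.1174]
lid B mean [0.593  0.0488 0.105 ] edges [0.099  0.0662 0.1071 0.0701] ang [  -1.2569  -84.9326 -178.9454   88.1701]
slot A mean [0.5947 0.0506 0.105 ] edges [0.0573 0.0573] ang [179.8375  -0.1625]
slot B mean [0.5933 0.0489 0.105 ] edges [0.0571 0.0571] ang [ -4.2248 175.7752]
wide A mean [0.626  0.2533 0.126 ] edges [0.0503 0.0503] ang [173.0626  -6.9374]
wide B mean [0.6258 0.2508 0.126 ] edges [0.0503 0.0503] ang [-10.1206 169.8794]
narrow A mean [0.5499 0.2634 0.126 ] edges [0.0349 0.0349] ang [173.0319  -6.9681]
narrow B mean [0.5511 0.2605 0.126 ] edges [0.0339 0.0339] ang [ -4.4588 175.5412]
widefar [0.6522 0.2496 0.1246] 0.00011339374618214181
widenear [0.6015 0.2561 0.1255] 2.141730171327134e-05
narfar [0.5684 0.2609 0.1253] 0.0008252683396891688
narnear [0.5348 0.2644 0.1243] 0.0006227544852715963
slotC [0.5941 0.0503 0.1044] 0.0008742915717437564
pink B mean [0.6503 0.1836 0.1   ] edges [0.054 0.054] ang [-12.4148 167.5852]
[[ 0.9533  0.3021 -0.0006]
 [ 0.3021 -0.9533  0.0014]
 [-0.0001 -0.0015 -1.    ]]
```

The measurements agree across views: wide tag top (0.626, 0.2525, 0.126) at yaw about -7.5°, slot (0.594, 0.050) at yaw about -0.7°. Moving now.

Call:
{"api": "drive_tool", "payload": {
  "moves": "0.35 -0.36 0 0 0 0;0.7 -0.72 0 0 0 0;0.7 -0.72 0 0 0 0;0.7 -0.72 0 0 0 0;0.7 -0.72 0 0 0 0;0.7 -0.72 0 0 0 0;0.7 -0.72 0 0 0 0;0.7 -0.72 0 0 0 0",
  "claw": 0.0
}}

```text
clock: 0.77
ee_pos: [0.3315, -0.3483, 0.2636]
tool_rot: [-3.105, -0.48, 0.0]
wrist_force: [1.5, -0.0, 0.4]
gripper_width: 0.502
grip_force: 0.0
```

Call:
{"api": "drive_tool", "payload": {
  "moves": "0.7 -0.72 0 0 0 0;0.7 -0.72 0 0 0 0;0.7 -0.72 0 0 0 0;0.7 -0.72 0 0 0 0;0.7 -0.72 0 0 0 0;0.7 -0.72 0 0 0 0;0.7 -0.72 0 0 0 0;0.7 -0.72 0 0 0 0"
}}

```text
clock: 1.43
ee_pos: [0.4755, -0.0612, 0.2637]
tool_rot: [3.105, 0.48, -0.0]
wrist_force: [0.2, -0.3, -0.1]
gripper_width: 0.5
grip_force: 0.0
```

Call:
{"api": "drive_tool", "payload": {
  "moves": "0.68 -0.72 0 0 0 0;0.68 -0.72 0 0 0 0;0.68 -0.72 0 0 0 0;0.68 -0.72 0 0 0 0;0.68 -0.72 0 0 0 0;0.68 -0.72 0 0 0 0;0.68 -0.72 0 0 0 0;0.4 -0.42 0 0 0 0"
}}

```text
clock: 2.1
ee_pos: [0.6062, 0.2124, 0.2632]
tool_rot: [-3.102, -0.485, 0.0]
wrist_force: [-0.3, 0.5, 0.7]
gripper_width: 0.499
grip_force: 0.0
```

Call:
{"api": "drive_tool", "payload": {
  "moves": "0 0 0 0 0 0.84;0 0 0 0 0 0.84;0 0 0 0 0 0.84;0 0 0 0 0 0.84;0 0 0 0 0 0.83;0 0 0 0 0 0;0 0 0 0 0 0;0 0 0 0 0 0"
}}

```text
clock: 2.77
ee_pos: [0.6059, 0.2075, 0.2635]
tool_rot: [3.135, -0.203, -0.001]
wrist_force: [0.3, 0.3, -0.3]
gripper_width: 0.504
grip_force: 0.0
```

Run:
```python
from h import *
np.set_printoptions(precision=4,suppress=True)
f=snap('wrist','w1.png')
s=manip.state();R=cv2.Rodrigues(s['tool_rot'])[0];print(s['ee_pos'],R,s['qpos'])
d=np.array([.626,.2525,.122])-s['ee_pos'];print('need(units)',R.T@d/.04,'yaw',np.degrees(np.arctan2(R[1,0],R[0,0])))
for p in([.652,.249,.126],[.6005,.256,.126],[.626,.2525,.126]):print(proj(f,p))
```

```text
[0.6059 0.2075 0.2635] [[ 0.9916 -0.1296 -0.0004]
 [-0.1296 -0.9916 -0.0001]
 [-0.0004  0.0001 -1.    ]] [-0.2078  0.5373 -0.2775  1.5522  0.16    1.0749 -2.2252]
need(units) [ 0.3537 -1.1816  3.5378] yaw -7.444207868998723
(np.float64(267.3787458238597), np.float64(153.18511577601996))
(np.float64(270.1293264201948), np.float64(208.25013280782605))
(np.float64(268.8449943440656), np.float64(181.80514797028704))
```

View pics/w1.png

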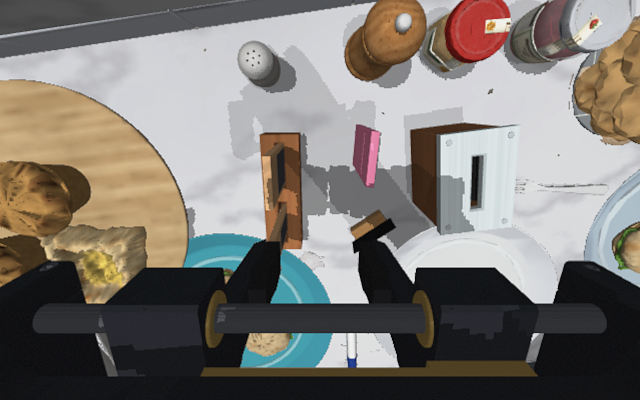

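The wrist view shows the rack at (282,190), with the wide tag's top strip at column ~266, rows 150–208. That matches the prediction. I'll go closer and look again.

Call:
{"api": "drive_tool", "payload": {
  "moves": "0.1 -0.35 0.2 0 0 0;0.15 -0.45 0.3 0 0 0;0.1 -0.38 0.3 0 0 0;0 0 0.4 0 0 0;0 0 0.4 0 0 0;0 0 0.2 0 0 0;0 0 0 0 0 0;0 0 0 0 0 0"
}}

```text
clock: 3.48
ee_pos: [0.6261, 0.2527, 0.1914]
tool_rot: [3.135, -0.207, -0.001]
wrist_force: [0.2, -0.1, -0.2]
gripper_width: 0.501
grip_force: 0.0
```

Run:
```python
from h import *
np.set_printoptions(precision=4,suppress=True)
f=snap('wrist','w2.png')
s=manip.state();R=cv2.Rodrigues(s['tool_rot'])[0];print(s['ee_pos'])
for p in([.652,.249,.126],[.6005,.256,.126],[.626,.2525,.126]):print(proj(f,p))
print(proj(f,s['ee_pos']+.006*R[:,2]))
I=f['color'][:,:,::-1][100:300,220:420]
cv2.imwrite('pics/w2c.png',cv2.resize(I,None,fx=3,fy=3,interpolation=cv2.INTER_CUBIC))
```

```text
[0.6265 0.2528 0.1923]
(np.float64(320.991253139895), np.float64(190.46323748095432))
(np.float64(320.6619069866836), np.float64(259.6299416269578))
(np.float64(320.8668510277394), np.float64(226.744906119066))
(np.float64(320.6526709678938), np.float64(273.34804471516975))
```

View pics/w2c.png

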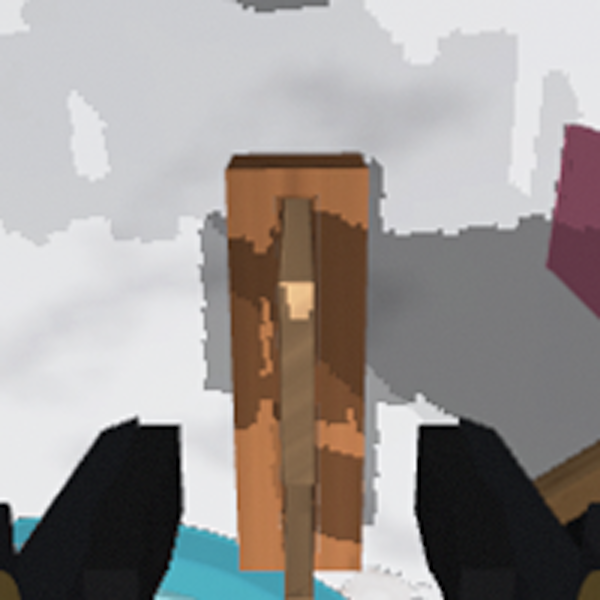

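The tag top spans columns 280–316 in the crop, centred between the fingers (181 and 417). It sits about 2 mm nearer the robot in x than predicted. Descending and gripping.

Call:
{"api": "drive_tool", "payload": {
  "moves": "-0.05 0 0.3 0 0 0;0 0 0.4 0 0 0;0 0 0.4 0 0 0;0 0 0.4 0 0 0;0 0 0.25 0 0 0;0 0 0 0 0 0;0 0 0 0 0 0"
}}

```text
clock: 4.12
ee_pos: [0.624, 0.2528, 0.1217]
tool_rot: [3.135, -0.207, -0.0]
wrist_force: [-0.1, 0.7, -0.2]
gripper_width: 0.5
grip_force: 0.0
```

Call:
{"api": "drive_tool", "payload": {
  "moves": "0 0 0 0 0 0;0 0 0 0 0 0;0 0 0 0 0 0;0 0 0 0 0 0;0 0 0 0 0 0;0 0 0 0 0 0;0 0 0 0 0 0;0 0 0 0 0 0",
  "claw": 1,
  "grip_force": 30
}}

```text
clock: 4.78
ee_pos: [0.6243, 0.253, 0.122]
tool_rot: [-3.134, 0.207, -0.001]
wrist_force: [0.4, 0.5, 1.2]
gripper_width: 0.086
grip_force: 30.0
```

Call:
{"api": "drive_tool", "payload": {
  "moves": "0 0 -0.2 0 0 0;0 0 -0.5 0 0 0;0 0 -0.6 0 0 0;0 0 -0.6 0 0 0;0 0 -0.6 0 0 0;0 0 -0.6 0 0 0;0 0 -0.5 0 0 0;0 0 -0.2 0 0 0"
}}

```text
clock: 5.45
ee_pos: [0.6252, 0.2533, 0.2775]
tool_rot: [-3.133, 0.207, -0.006]
wrist_force: [1.0, 0.0, -0.1]
gripper_width: 0.086
grip_force: 30.0
```

Run:
```python
from h import *
np.set_printoptions(precision=4,suppress=True)
s=manip.state();R=cv2.Rodrigues(s['tool_rot'])[0];y=np.degrees(np.arctan2(R[1,0],R[0,0]))
print(s['ee_pos'],y,s['gripper_width'],s['wrist_force'])
print(R.T@(np.array([.594,.05,.27])-s['ee_pos'])/.04)
```

```text
[0.6252 0.2533 0.2775] -7.566825717213569 0.08648138269381407 [ 1.0164  0.0086 -0.1243]
[-0.1046  5.1402  0.1744]
```

Call:
{"api": "drive_tool", "payload": {
  "moves": "0 0.4 0 0 0 0;0 0.8 0 0 0 0;0 0.9 0 0 0 0;0 0.9 0 0 0 0;-0.05 0.9 0 0 0 0;-0.05 0.8 0 0 0 0;0 0.44 0 0 0 0;0 0 0 0 0 0"
}}

```text
clock: 6.12
ee_pos: [0.5914, 0.0416, 0.2719]
tool_rot: [3.129, -0.22, -0.005]
wrist_force: [-0.8, -0.8, -0.6]
gripper_width: 0.091
grip_force: 30.0
```

Call:
{"api": "drive_tool", "payload": {
  "moves": "0 0 0 0 0 -0.4;0 0 0 0 0 -0.45;0 0 0 0 0 -0.3;0 0 0 0 0 0;0 0 0 0 0 0;0 0 0 0 0 0"
}}

```text
clock: 6.62
ee_pos: [0.5926, 0.0495, 0.273]
tool_rot: [3.141, -0.019, -0.002]
wrist_force: [0.2, -0.0, -0.2]
gripper_width: 0.087
grip_force: 30.0
```

Run:
```python
from h import *
np.set_printoptions(precision=4,suppress=True)
s=manip.state();R=cv2.Rodrigues(s['tool_rot'])[0];y=np.degrees(np.arctan2(R[1,0],R[0,0]))
print(s['ee_pos'],y,R[:,2],s['qpos'])
print(R.T@(np.array([.594,.05,.27])-s['ee_pos'])/.04)
A=snap('scene','s2.png');B=snap('side','d2.png');w=snap('wrist','w3.png')
out=[]
for f in(A,B):
    u,v=map(int,proj(f,[.594,.05,.15])); print(u,v)
    c=f['color'][v-62:v+63,u-49:u+50,::-1]; out.append(cv2.resize(c,None,fx=4,fy=4,interpolation=cv2.INTER_CUBIC))
cv2.imwrite('pics/c3.png',np.hstack(out))
```

```text
[0.5926 0.0495 0.273 ] -0.697328104964582 [-0.0012 -0.0001 -1.    ] [ 0.0509  0.4497 -0.2825  1.6677  0.1403  1.0453 -1.8586]
[ 0.0345 -0.0127  0.0753]
373 179
323 201
```

View pics/c3.png

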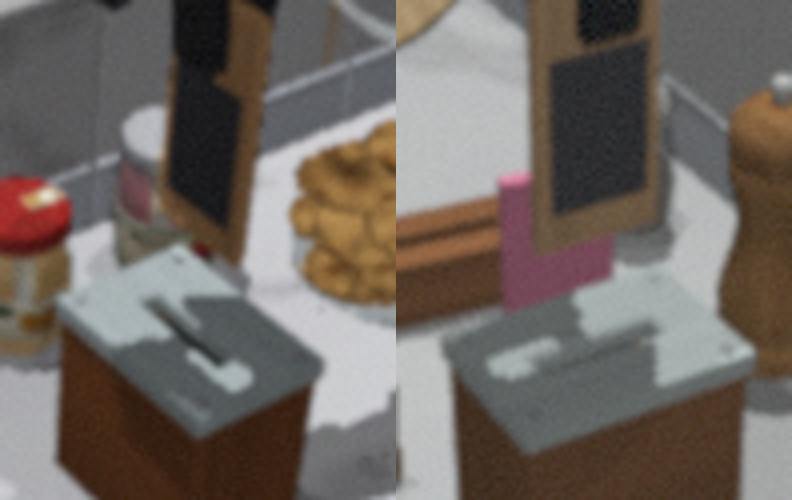

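The crop shows the tag hanging over the shaded lid. The foot edge runs from (160,205) to (238,265) in the scene half and from (533,252) to (657,226) in the side half. Computing the tag's offset from those points.

Run:
```python
from h import *
np.set_printoptions(precision=4,suppress=True)
A=snap('scene');B=snap('side')
a=lambda p:(324+p[0]/4-.4,117+p[1]/4-.4); b=lambda p:(274+(p[0]-396)/4-.4,139+p[1]/4-.4)
for n,p,q in(('lowx',(238,265),(533,252)),('highx',(162,205),(657,226))): print(n,*tri(A,a(p),B,b(q)),onplane(A,*a(p),.157),onplane(B,*b(q),.157))
# brown-mask edges of tag in wrist-independent way: width profile rows in side view
for nm,f in(('scene',A),('side',B)):
    for z in(.157,.200):
        for x in(-.026,.026):
            print(nm,z,x,np.array(proj(f,[.594+x,.05,z])))
```

```text
lowx [0.5678 0.0502 0.1585] 0.0015802567657688738 [0.5703 0.0484 0.157 ] [0.5679 0.0515 0.157 ]
highx [0.6223 0.0471 0.1554] 0.0038792788144963925 [0.6234 0.0476 0.157 ] [0.6185 0.0431 0.157 ]
scene 0.157 -0.026 [383.2737 183.8572]
scene 0.157 0.026 [364.2446 169.2108]
scene 0.2 -0.026 [385.7921 163.3751]
scene 0.2 0.026 [366.0366 149.0434]
side 0.157 -0.026 [308.3676 202.0674]
side 0.157 0.026 [337.38   192.7908]
side 0.2 -0.026 [307.6744 177.9481]
side 0.2 0.026 [337.5923 169.027 ]
```

Call:
{"api": "drive_tool", "payload": {
  "moves": "0 -0.025 0.2 0 0 0;0 0 0.4 0 0 0;0 0 0.4 0 0 0;0 0 0.2 0 0 0;0 0 0 0 0 0;0 0 0 0 0 0;0 0 0 0 0 0"
}}

```text
clock: 7.45
ee_pos: [0.5936, 0.0506, 0.2264]
tool_rot: [-3.141, 0.018, -0.002]
wrist_force: [-0.0, -0.1, -0.7]
gripper_width: 0.087
grip_force: 30.0
```

Run:
```python
from h import *
np.set_printoptions(precision=4,suppress=True)
s=manip.state();print(s['ee_pos'],s['wrist_force'])
A=snap('scene','s4.png');B=snap('side','d4.png')
out=[]
for f in(A,B):
    u,v=map(int,proj(f,[.594,.05,.115])); print(u,v)
    c=f['color'][v-50:v+50,u-33:u+33,::-1]; out.append(cv2.resize(c,None,fx=6,fy=6,interpolation=cv2.INTER_CUBIC))
cv2.imwrite('pics/c4.png',np.hstack(out))
```

```text
[0.5936 0.0506 0.2264] [-0.0264 -0.1192 -0.6788]
371 195
323 219
```

View pics/c4.png

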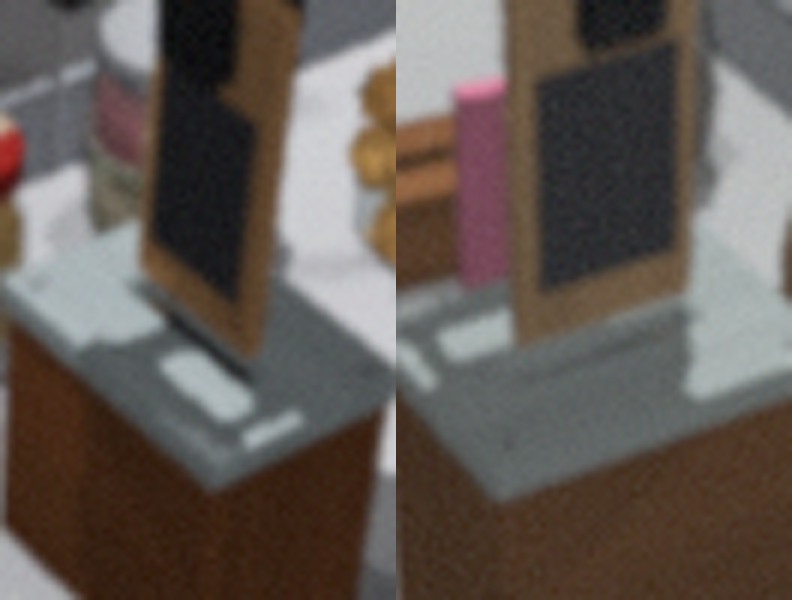

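The foot hovers just above the slot. In c4 its edge runs (140,270)–(248,355) in the scene half and (513,345)–(688,292) in the side half, and the slot is visible just below in both.

Run:
```python
from h import *
import pickle
np.set_printoptions(precision=4,suppress=True)
F=pickle.load(open('F0.pkl','rb'));A,B=F['scene'],F['side']
a=lambda p:(338+p[0]/6-.4,145+p[1]/6-.4); b=lambda p:(290+(p[0]-396)/6-.4,169+p[1]/6-.4)
z=.1104
P=[onplane(A,*a(p),z) for p in((140,270),(248,355))]; Q=[onplane(B,*b(p),z) for p in((513,345),(688,292))]
print(P,np.mean(P,0));print(Q,np.mean(Q,0)); print(tri(A,a((194,312.5)),B,b((600.5,318.5))))
```

```text
[array([0.6217, 0.0522, 0.1104]), array([0.5715, 0.0512, 0.1104])] [0.5966 0.0517 0.1104]
[array([0.5687, 0.0512, 0.1104]), array([0.6212, 0.0485, 0.1104])] [0.5949 0.0498 0.1104]
(array([0.596 , 0.0513, 0.1096]), np.float64(0.001349355199795147))
```

The foot sits about 1.6 mm too far in +x relative to the slot, so I'll correct that and start the entry.

Call:
{"api": "drive_tool", "payload": {
  "moves": "-0.04 0.01 0 0 0 0;0 0 0.05 0 0 0;0 0 0.1 0 0 0;0 0 0.1 0 0 0;0 0 0.1 0 0 0;0 0 0 0 0 0;0 0 0 0 0 0"
}}

```text
clock: 8.13
ee_pos: [0.5915, 0.05, 0.2113]
tool_rot: [3.142, -0.018, -0.001]
wrist_force: [0.6, 1.3, -1.3]
gripper_width: 0.09
grip_force: 30.0
```

Call:
{"api": "drive_tool", "payload": {
  "moves": "0 0 0.05 0 0 0;0 0 0.05 0 0 0;0 0 0.05 0 0 0;0 0 0.05 0 0 0;0 0 0 0 0 0"
}}

```text
clock: 8.55
ee_pos: [0.5914, 0.0501, 0.2033]
tool_rot: [3.141, -0.018, -0.0]
wrist_force: [1.9, -0.3, -0.6]
gripper_width: 0.09
grip_force: 30.0
```

Call:
{"api": "drive_tool", "payload": {
  "moves": "0 0 0.05 0 0 0;0 0 0.05 0 0 0;0 0 0.05 0 0 0;0 0 0.05 0 0 0;0 0 0 0 0 0"
}}

```text
clock: 8.97
ee_pos: [0.5915, 0.05, 0.1953]
tool_rot: [3.141, -0.018, -0.0]
wrist_force: [0.6, -0.2, -0.8]
gripper_width: 0.092
grip_force: 30.0
```

Call:
{"api": "drive_tool", "payload": {
  "moves": "0 0 0.04 0 0 0;0 0 0.04 0 0 0;0 0 0.04 0 0 0"
}}

```text
clock: 9.22
ee_pos: [0.5917, 0.0502, 0.1911]
tool_rot: [-3.141, 0.018, -0.001]
wrist_force: [-0.1, 0.4, 1.2]
gripper_width: 0.086
grip_force: 30.0
```

Call:
{"api": "drive_tool", "payload": {
  "moves": "0 0 0.04 0 0 0;0 0 0.04 0 0 0;0 0 0.04 0 0 0"
}}

```text
clock: 9.47
ee_pos: [0.5916, 0.0501, 0.186]
tool_rot: [-3.142, 0.018, -0.0]
wrist_force: [0.6, 0.3, 1.5]
gripper_width: 0.085
grip_force: 30.0
```

Run:
```python
from h import *
A=snap('scene','s5.png');B=snap('side','d5.png')
s=manip.state();print(s['ee_pos'],s['wrist_force'])
out=[]
for f in(A,B):
    u,v=map(int,proj(f,[.594,.05,.14])); print(u,v)
    c=f['color'][v-50:v+50,u-33:u+33,::-1]; out.append(cv2.resize(c,None,fx=6,fy=6,interpolation=cv2.INTER_CUBIC))
cv2.imwrite('pics/c5.png',np.hstack(out))
```

```text
[0.59142735 0.05011022 0.18568011] [ 1.70732418 -0.56339454 -2.2564803 ]
372 184
323 206
```

View pics/c5.png

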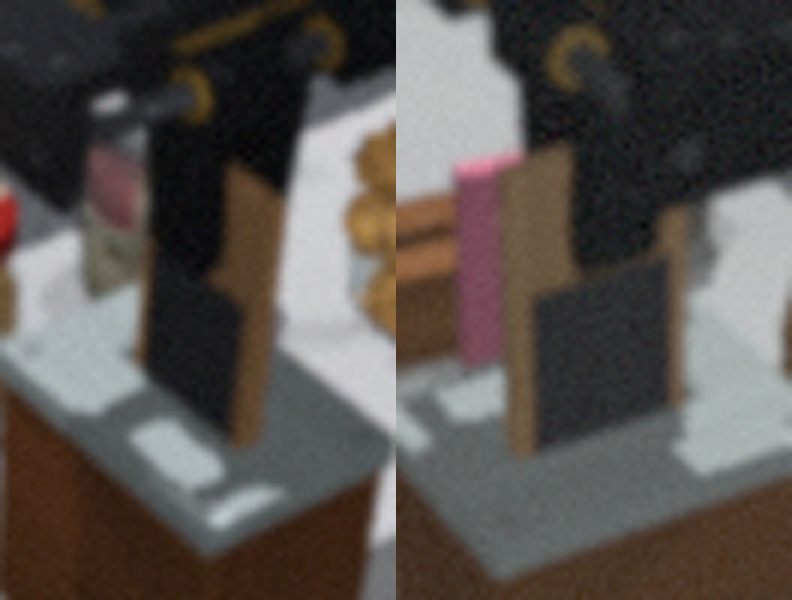

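The tag is in the slot about 35 mm deep, straight and with the dark panel partly sunk (scene (240,440), side (525,450)). Next I'll feel for the stop in small steps.

Call:
{"api": "drive_tool", "payload": {
  "moves": "0 0 0.04 0 0 0;0 0 0.04 0 0 0"
}}

```text
clock: 9.73
ee_pos: [0.5916, 0.0501, 0.1829]
tool_rot: [-3.142, 0.018, -0.0]
wrist_force: [0.4, -0.8, 1.9]
gripper_width: 0.086
grip_force: 30.0
```

Call:
{"api": "drive_tool", "payload": {
  "moves": "0 0 0.04 0 0 0;0 0 0.04 0 0 0"
}}

```text
clock: 9.9
ee_pos: [0.5916, 0.0501, 0.1796]
tool_rot: [-3.142, 0.018, -0.0]
wrist_force: [0.7, -0.0, 1.8]
gripper_width: 0.09
grip_force: 30.0
```

Call:
{"api": "drive_tool", "payload": {
  "moves": "0 0 0.04 0 0 0;0 0 0.04 0 0 0"
}}

```text
clock: 10.07
ee_pos: [0.5915, 0.0501, 0.1764]
tool_rot: [-3.142, 0.018, -0.0]
wrist_force: [1.3, -0.0, 2.6]
gripper_width: 0.089
grip_force: 30.0
```

Call:
{"api": "drive_tool", "payload": {
  "moves": "0 0 0.04 0 0 0;0 0 0.04 0 0 0"
}}

```text
clock: 10.23
ee_pos: [0.5916, 0.0501, 0.1732]
tool_rot: [-3.142, 0.018, -0.0]
wrist_force: [1.1, 1.0, 1.8]
gripper_width: 0.089
grip_force: 30.0
```

Call:
{"api": "drive_tool", "payload": {
  "moves": "0 0 0.03 0 0 0;0 0 0.03 0 0 0"
}}

```text
clock: 10.4
ee_pos: [0.5916, 0.0501, 0.1708]
tool_rot: [-3.142, 0.018, -0.0]
wrist_force: [0.3, -0.6, 1.7]
gripper_width: 0.088
grip_force: 30.0
```

Call:
{"api": "drive_tool", "payload": {
  "moves": "0 0 0.03 0 0 0;0 0 0.03 0 0 0"
}}

```text
clock: 10.57
ee_pos: [0.5916, 0.0501, 0.1684]
tool_rot: [-3.142, 0.018, -0.0]
wrist_force: [0.6, -0.3, 1.7]
gripper_width: 0.088
grip_force: 30.0
```

Call:
{"api": "drive_tool", "payload": {
  "moves": "0 0 0.03 0 0 0;0 0 0.03 0 0 0"
}}

```text
clock: 10.73
ee_pos: [0.5915, 0.0501, 0.166]
tool_rot: [3.142, -0.018, 0.0]
wrist_force: [1.4, -0.7, 1.0]
gripper_width: 0.087
grip_force: 30.0
```

Call:
{"api": "drive_tool", "payload": {
  "moves": "0 0 0.03 0 0 0;0 0 0.03 0 0 0"
}}

```text
clock: 10.9
ee_pos: [0.5916, 0.0501, 0.1636]
tool_rot: [-3.142, 0.018, -0.0]
wrist_force: [0.2, 0.5, 3.8]
gripper_width: 0.085
grip_force: 30.0
```

Call:
{"api": "drive_tool", "payload": {
  "moves": "0 0 0.03 0 0 0;0 0 0.03 0 0 0"
}}

```text
clock: 11.07
ee_pos: [0.5918, 0.0502, 0.1619]
tool_rot: [-3.141, 0.018, -0.001]
wrist_force: [-0.7, -0.2, 9.7]
gripper_width: 0.089
grip_force: 30.0
```

The stop is felt. A little more push, then hold.

Call:
{"api": "drive_tool", "payload": {
  "moves": "0 0 0.03 0 0 0;0 0 0 0 0 0;0 0 0 0 0 0"
}}

```text
clock: 11.32
ee_pos: [0.5919, 0.0502, 0.1611]
tool_rot: [3.142, -0.018, 0.001]
wrist_force: [-0.8, -0.3, 8.9]
gripper_width: 0.091
grip_force: 30.0
```

Call:
{"api": "drive_tool", "payload": {
  "moves": "0 0 0.03 0 0 0;0 0 0 0 0 0;0 0 0 0 0 0;0 0 0 0 0 0"
}}

```text
clock: 11.65
ee_pos: [0.5921, 0.0502, 0.1603]
tool_rot: [3.141, -0.018, 0.002]
wrist_force: [-2.3, -0.9, 12.3]
gripper_width: 0.085
grip_force: 30.0
```

Call:
{"api": "drive_tool", "payload": {
  "moves": "0 0 0 0 0 0;0 0 0 0 0 0;0 0 0 0 0 0;0 0 0 0 0 0;0 0 0 0 0 0;0 0 0 0 0 0",
  "claw": 0.2
}}

```text
clock: 12.15
ee_pos: [0.5913, 0.05, 0.1586]
tool_rot: [3.141, -0.018, -0.001]
wrist_force: [-0.2, 0.8, -0.1]
gripper_width: 0.399
grip_force: 0.0
```

Call:
{"api": "drive_tool", "payload": {
  "moves": "0 0 -0.2 0 0 0;0 0 -0.4 0 0 0;0 0 -0.5 0 0 0;0 0 -0.5 0 0 0;0 0 -0.5 0 0 0;0 0 -0.3 0 0 0;0 0 0 0 0 0;0 0 0 0 0 0"
}}

```text
clock: 12.82
ee_pos: [0.5916, 0.0501, 0.2552]
tool_rot: [-3.142, 0.018, -0.001]
wrist_force: [-0.8, 0.6, -1.3]
gripper_width: 0.401
grip_force: 0.0
```

Run:
```python
from h import *
A=snap('scene','s6.png');B=snap('side','d6.png')
s=manip.state();print(s['ee_pos'],s['wrist_force'],s['gripper_width'])
out=[]
for f in(A,B):
    u,v=map(int,proj(f,[.594,.05,.13]))
    c=f['color'][v-50:v+50,u-66:u+33,::-1]; out.append(cv2.resize(c,None,fx=4,fy=4,interpolation=cv2.INTER_CUBIC))
cv2.imwrite('pics/c6.png',np.hstack(out))
```

```text
[0.59076853 0.04988682 0.25368927] [ 0.29462542 -0.59949692 -1.18047593] 0.4010664962087376
```

View pics/c6.png

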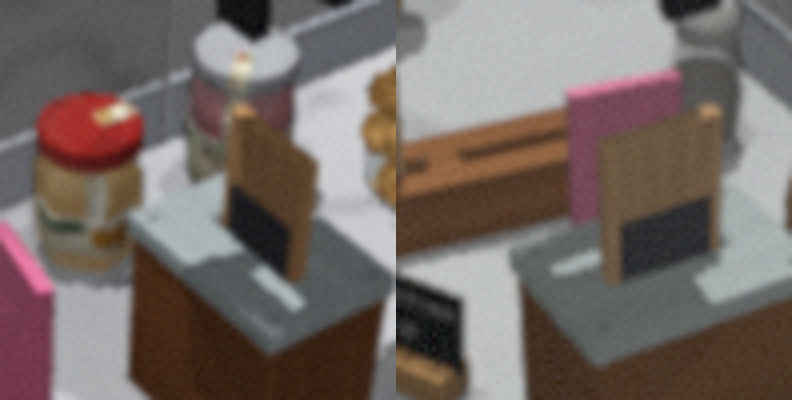

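The tag stands upright in the slot, top at about (270,130) in the scene half and (660,120) in the side half, with the gripper clear of it. I'll check that the narrow tag hasn't moved, then hand in.

Run:
```python
from h import *
a=cv2.imread('pics/side0.png')[158:230,228:262].astype(int);b=cv2.imread('pics/d6.png')[158:230,228:262].astype(int)
m=np.abs(a-b).mean();print(m)
if m<15: print(manip.finish_job())
```

```text
7.052287581699346
the job is handed in; nothing more can be done
None
```

The wide tag is standing upright in the slot, pressed onto the sprung stop (about 12 N peak wrist reading) and released. The narrow tag shows no visible movement, and the job is handed in; no verdict was returned.

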